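# Fill the spacer tray and stack the emptied one

## Robot

A 6-joint arm with a two-finger parallel gripper is mounted at the origin on the work surface. World frame = base frame: x ahead of the robot, y to its left, z up, the work surface at z = 0. Lengths are in m, angles in rad, forces in N, time in s.
With the tool pointing down it reaches from about 0.3 to 0.95 m from the base axis. Payload 3.1 kg.
Tool frame: the origin (TCP) lies midway between the tips of the shut fingers; the grasp point (between the pads) lies 19 mm behind it; z points along the fingers, y is the direction in which the jaws open and shut (so a half turn about z gives the same grasp; the last joint's range is limited). The gripper opens to 85 mm and grips with 20 to 120 N. Pads are 22 mm wide; open, the fingers measure 114 mm over their backs; the gripper's body (76 mm by 85 mm) begins 54 mm behind the grasp point. The pads swing forward as they close: fully open they stand 13 mm farther back than shut.
Start: joints at [-1.347, 0.308, 1.634, -0, 1.2, -0.07], TCP at [0.181, -0.598, 0.231] pointing down, gripper open.
Joint ranges: [-3.06, 3.06], [-0.79, 1.96], [0.05, 2.63], [-1.19, 4.34], [0.05, 2.64], [-2.94, 2.94]. Speed limits (rad/s): [2.79, 2.79, 3.14, 3.14, 3.14, 3.14].

## Interface

Orientations are given as a 3x3 rotation matrix whose columns are the frame's x, y, z axes.
In Python, from cell import telemetry, camera, hand_in gives the robot as it stands.
- The arm moves only by the shell command python3 -m creep 'ROWS' [FORCE]. ROWS is a JSON object of lists of equal length, an entry for each row: "xyz": the shift along the tool's x, y, z in m, a list of three; "angular": the turn, a rotation vector about the tool's x, y, z in degrees, a list of three; "jaw": the opening, from -1 (shut) to 1 (fully open). A call has 1 to 12 rows; each row shifts and turns the pose as measured when the row begins, along the tool's axes as they then stand; what a row does not reach is not made up. A row lasts 1/12 s, in which the tool goes at most 41.7 mm and 7.16 degrees, less where a joint would pass 70% of its speed; a pose out of reach is approached as far as the arm can. A call is refused whole if a number of a shift passes 0.0417 or a number of a turn 7.16, either way. A call with a gripper value outside its range is refused whole. The fingers move at their own pace and stop on an object; FORCE is the grip in N (left out, the last holds). Time passes only in rows, so rows that do not move let the fingers close. It gives the time, the measured TCP pose, the force and the opening at its end, in the units of the state.
- telemetry.get_obs(): the state, without advancing time (a new reading comes with each control period).
- camera(name): name is "scene" or "side" or "wrist"; returns a dict with "frame" (480x640x3 uint8, red, green, blue), "z_map" (480x640 float32, m along the optical axis (not along the pixel's ray), 0 where there is no reading), "K" (3x3 intrinsics, pixels), "R" (3x3) and "t" (3): a world point X has camera coordinates R X + t. Camera axes: x right, y down, z forward; pixel columns grow to the right and rows downward; lengths in m; the calibration is good to about 2 mm. A picture is of the moment at which its call begins.
- hand_in(): hands the job in, once; it reports no verdict.
The state is a dict: "clock": time; "q": joint angles; "qd": joint speeds; "joint_torque": joint torques, N m; "eef_pos": TCP position; "tool_rot": TCP orientation; "wrist_force": force on the tool from outside, world axes, zero at the start; "torque": the same for the moment, N m; "width": finger opening in m.
Only numpy, scipy, OpenCV 4.12 (cv2) and the standard library are available. Lean on these libraries where they do the work, as an engineer would, in place of code of your own. Each camera call takes 0.05 s, during which the arm holds its last target. There are 200 camera calls.

## Task

Three alike grey three-pocket trays lie on the repair table: one holds two tall white nylon spacers, one holds a single tall spacer and one is empty. Move the single spacer upright into the free pocket of the tray that holds two, then stack the tray you have just emptied squarely on top of the empty tray, right way up with its ends in line with those of the tray below. Leave the filled tray and the lower tray where they lie.

Things in the scene. Friction and masses are not known exactly. Their poses are not given: they have to be found in the camera images.
- lone_spacer: The single tall white nylon spacer: an upright round post, 22 mm diameter, 60 mm tall, about 25 g, standing loosely in an end pocket of the lone tray, so that 38 mm of it stand above the tray's rim. Origin: centre of its lower end; z along its axis, up.
- lone_tray: Grey tray 135 (x) x 54 (y) x 25 mm high, walls, floor and 2 full-height dividers 3 mm: a row of 3 open pockets, each 41 x 48 mm inside, centred at own x = -44, 0, +44 mm. Origin: centre of the flat underside, z up. Holds only the lone spacer, in its pocket at x = +44 mm. Loose, about 120 g; can be gripped across its 54 mm width.
- fuller_tray: Grey tray 135 (x) x 54 (y) x 25 mm high, walls, floor and 2 full-height dividers 3 mm: a row of 3 open pockets, each 41 x 48 mm inside, centred at own x = -44, 0, +44 mm. Origin: centre of the flat underside, z up. Two more such spacers sit fast in the pockets at x = -44 and 0, tops 63 mm above the underside; the end pocket at x = +44 mm is free. Loose, 200 g.
- empty_tray: Grey tray 135 (x) x 54 (y) x 25 mm high, walls, floor and 2 full-height dividers 3 mm: a row of 3 open pockets, each 41 x 48 mm inside, centred at own x = -44, 0, +44 mm. Origin: centre of the flat underside, z up. Empty, loose, 120 g. A tray stacked on it rests flat on its rim, underside 25 mm above this one's; they do not interlock.

How it is judged:
By the outcome, as a careful person would: the job done as asked, in the order asked, and still so for the second after the job is handed in, with the robot touching nothing.
It also fails if it takes over 64 s, if anything falls off the work surface, if the arm or the gripper's body presses on something with over 40 N, if the wrist force passes 120 N, or if a joint passes its speed limit or range.

## Working session

There is one attempt and no reset: what is moved stays moved. The work goes in short steps, Python scripts to look and compute and a shell command to move; the robot and the scene stay as the last step left them, time stands still between calls to the robot, and variables do not carry over. Pictures are saved under pics/ and viewed, on a budget of 10 in all, crops included, one or two more only if the job needs it, and the job is handed in when it is done.

```bash
ls; mkdir -p pics
python3 - <<'E'
from cell import telemetry, camera
import cv2, numpy as np
o=telemetry.get_obs()
print({k:np.round(v,3).tolist() for k,v in o.items()})
ims=[]
for n in ("scene","side"):
    c=camera(n); np.savez(f"pics/{n}0.npz",**c); f=c["frame"][:,:,::-1]
    print(n,c["K"].round(1).tolist(),c["R"].round(3).tolist(),c["t"].round(3).tolist())
    cv2.imwrite(f"pics/{n}0.png",f)
E
```

```text
pics
{'clock': 0.0, 'q': [-1.347, 0.309, 1.635, -0.0, 1.2, -0.07], 'qd': [-0.001, 0.001, 0.001, -0.0, 0.001, 0.0], 'joint_torque': [-0.001, -41.525, -27.667, -0.0, 0.01, -0.0], 'eef_pos': [0.181, -0.597, 0.23], 'tool_rot': [[0.957, 0.29, -0.001], [0.29, -0.957, 0.002], [0.0, -0.002, -1.0]], 'wrist_force': [-0.313, 0.085, -0.58], 'torque': [-0.021, 0.012, -0.013], 'width': 0.085}
scene [[617.6, 0.0, 329.2], [0.0, 617.6, 248.1], [0.0, 0.0, 1.0]] [[0.104, 0.994, 0.008], [0.769, -0.076, -0.635], [-0.631, 0.072, -0.773]] [-0.087, -0.406, 1.701]
side [[553.9, 0.0, 314.4], [0.0, 553.9, 249.6], [0.0, 0.0, 1.0]] [[-0.957, -0.29, -0.004], [-0.144, 0.487, -0.862], [0.252, -0.824, -0.508]] [0.535, 0.113, 1.023]
```

View pics/scene0.png

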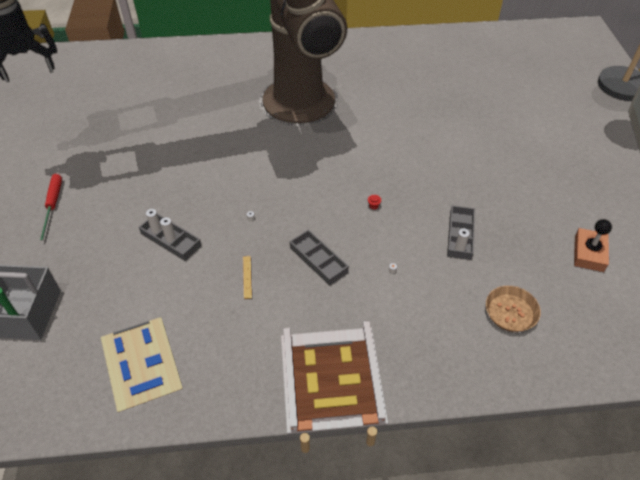

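The scene view shows the fuller tray at about (170,237), with its spacers toward the left end. The empty tray is at (319,257), and the lone tray at (461,233) has its spacer near the lower end at (463,240). Next I'll measure the rims through the depth map.

```bash
cat > h.py <<'E'
import numpy as np, cv2
def world(c):
    z=c["z_map"]; v,u=np.mgrid[:480,:640]; K=c["K"]
    P=np.stack([(u-K[0,2])/K[0,0]*z,(v-K[1,2])/K[1,1]*z,z],-1)
    return (P-c["t"])@c["R"]     # R^T (p-t)
def rect(pts):
    (cx,cy),(w,h),a=cv2.minAreaRect((pts*1000).astype(np.float32))
    if w<h: w,h,a=h,w,a+90
    return np.array([cx,cy])/1000,(w,h),(a+90)%180-90
E
python3 - <<'E'
import numpy as np
from h import *
for n,rois in (("scene",{"full":(130,205,205,262),"empty":(285,228,352,288),"lone":(442,202,480,262)}),):
    c=dict(np.load(f"pics/{n}0.npz")); W=world(c)
    print("table z",np.median(W[300:310,200:220,2]))
    for k,(a,b,d,e) in rois.items():
        w=W[b:e,a:d].reshape(-1,3)
        # tray footprint: everything raised
        r=w[(w[:,2]>.017)&(w[:,2]<.032)]; s=w[w[:,2]>.05]
        print(k,len(r),rect(r[:,:2]),"top",len(s),s.mean(0).round(3) if len(s) else '')
        if len(s): print("  tops", np.round(s[:,:2].min(0),3),np.round(s[:,:2].max(0),3))
E
```

```text
table z 0.0014932955740895358
full 576 (array([ 0.47565665, -0.31690915]), (140.16981506347656, 59.41188049316406), 49.203285217285156) top 231 [ 0.568 -0.303  0.173]
  tops [ 0.435 -0.362] [ 1.394 -0.068]
empty 567 (array([0.564448  , 0.00511147]), (140.14601135253906, 58.289005279541016), 34.715248107910156) top 21 [ 1.394 -0.068  1.058]
  tops [ 1.394 -0.068] [ 1.394 -0.068]
lone 473 (array([0.52351581, 0.32920853]), (142.72988891601562, 54.419212341308594), -15.906547546386719) top 114 [0.629 0.287 0.131]
  tops [ 0.558 -0.068] [1.394 0.326]
```

View pics/side0.png

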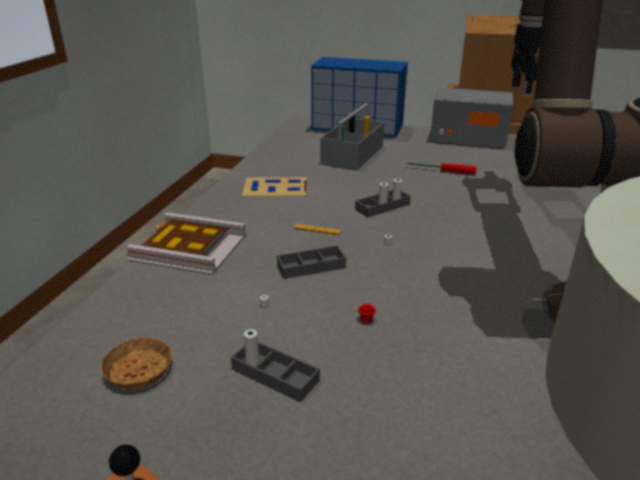

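The side view shows the lone spacer at (251,345), at the far-x end of its tray. Both views agree, and the rim sizes are about right. Setting out now toward the lone spacer, at roughly (0.566, 0.317).

```bash
cat >> h.py <<'E'
def rel(x,y,z=None):
    from cell import telemetry
    o=telemetry.get_obs(); p=np.array(o["eef_pos"]); R=np.array(o["tool_rot"])
    d=np.array([x,y,p[2] if z is None else z])-p
    print("t",round(o["clock"],2),"pos",p.round(4),"yaw",round(np.degrees(np.arctan2(R[1,0],R[0,0])),2),"tilt",np.degrees(R[:2,2]).round(2),"w",round(o["width"],4),"F",np.round(o["wrist_force"],1),"q6",round(o["q"][5],2),"-> tool shift",(R.T@d).round(4))
E
python3 -m creep '{"xyz":[[0.024,-0.029,0],[0.024,-0.029,0],[0.024,-0.029,0],[0.024,-0.029,0],[0.024,-0.029,0],[0.024,-0.029,0],[0.024,-0.029,0],[0.024,-0.029,0],[0.024,-0.029,0],[0.024,-0.029,0],[0.024,-0.029,0],[0.024,-0.029,0]],"angular":[[0,0,0],[0,0,0],[0,0,0],[0,0,0],[0,0,0],[0,0,0],[0,0,0],[0,0,0],[0,0,0],[0,0,0],[0,0,0],[0,0,0]],"jaw":[1,1,1,1,1,1,1,1,1,1,1,1]}' 40
python3 -c "
from h import *
rel(.566,.317)"
```

```text
clock: 1.1
eef_pos: [0.3571, -0.1678, 0.2237]
tool_rot: [[0.962, 0.274, -0.004], [0.274, -0.962, 0.006], [-0.002, -0.007, -1.0]]
wrist_force: [0.8, 0.1, -0.7]
width: 0.0853
t 1.1 pos [ 0.3571 -0.1678  0.2237] yaw 15.93 tilt [-0.24  0.35] w 0.0853 F [ 0.8  0.1 -0.7] q6 0.74 -> tool shift [ 0.3339 -0.4089  0.0021]
```

```bash
python3 -m creep '{"xyz":[[0.026,-0.031,0],[0.026,-0.031,0],[0.026,-0.031,0],[0.026,-0.031,0],[0.026,-0.031,0],[0.026,-0.031,0],[0.026,-0.031,0],[0.026,-0.031,0],[0.026,-0.031,0],[0.026,-0.031,0],[0.02,-0.03,0],[0,0,0]],"angular":[[0,0,0],[0,0,0],[0,0,0],[0,0,0],[0,0,0],[0,0,0],[0,0,0],[0,0,0],[0,0,0],[0,0,0],[0,0,0],[0,0,0]],"jaw":[1,1,1,1,1,1,1,1,1,1,1,1]}' >/dev/null
python3 - <<'E'
from h import *
from cell import camera
c=camera("wrist"); np.savez("pics/w1.npz",**c); cv2.imwrite("pics/w1.png",c["frame"][:,:,::-1])
rel(.566,.317)
W=world(c); w=W.reshape(-1,3)[(c["z_map"].ravel()>0)]
r=w[(w[:,2]>.017)&(w[:,2]<.032)]; s=w[(w[:,2]>.058)&(w[:,2]<.068)]
print(len(r),rect(r[:,:2]),len(s),rect(s[:,:2]),s[:,2].mean())
E
```

```text
t 2.15 pos [0.5313 0.2562 0.2215] yaw 16.34 tilt [-0.29  0.23] w 0.0851 F [-0.2  0.7  0.3] q6 1.66 -> tool shift [ 0.0504 -0.0486  0.0001]
6891 (array([0.52475781, 0.21115962]), (640.8323974609375, 394.846435546875), -73.72697067260742) 552 (array([0.56898236, 0.31243182]), (21.081188201904297, 20.830158233642578), 59.88349533081055) 0.06260761002714697
```

View pics/w1.png

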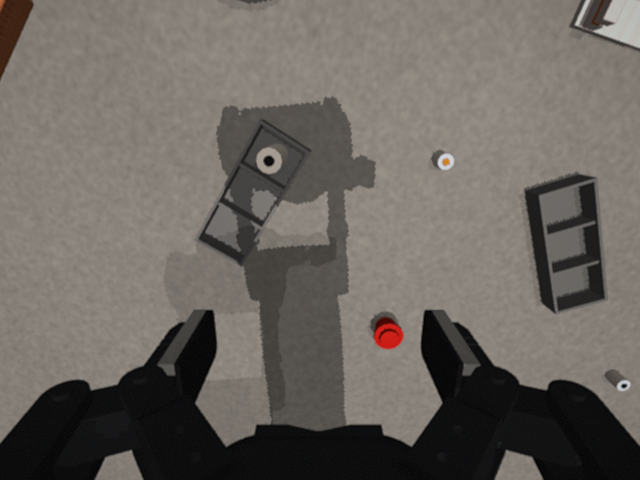

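The wrist view shows the spacer at (269,160) in the lone tray's top end. The empty tray is at right, around (567,243). The measured spacer top is 21 mm across at z = 0.063, as it should be.

```bash
python3 -m creep '{"xyz":[[0.026,-0.022,0],[0.026,-0.022,0],[0,0,0],[0,0,0.035],[0,0,0.035],[0,0,0.03],[0,0,0]],"angular":[[-0.3,0.2,0],[0,0,0],[0,0,0],[0,0,0],[0,0,0],[0,0,0],[0,0,0]],"jaw":[1,1,1,1,1,1,1]}' >/dev/null
python3 - <<'E'
from h import *
rel(.569,.3125,.032)
c=dict(np.load("pics/w1.npz")); W=world(c)
for k,(a,b,d,e) in {"lone":(190,110,320,270),"empty":(515,165,615,320)}.items():
    w=W[b:e,a:d].reshape(-1,3); r=w[(w[:,2]>.019)&(w[:,2]<.030)]; print(k,len(r),rect(r[:,:2]))
    # mean of rims z
    print(np.median(r[:,2]))
E
```

```text
t 2.73 pos [0.5651 0.3071 0.1153] yaw 16.32 tilt [-0.43 -0.47] w 0.0854 F [-2.3 -0.  -1.1] q6 1.72 -> tool shift [ 0.006  -0.0046  0.0832]
lone 1822 (array([0.52430798, 0.32614386]), (135.4601287841797, 54.15663146972656), -15.777931213378906)
0.024213390815568787
empty 2604 (array([0.56430902, 0.00145562]), (136.6315155029297, 55.73758316040039), 34.598167419433594)
0.02370856389608538
```

```bash
python3 -m creep '{"xyz":[[0.006,-0.0045,0.01],[0,0,0.03],[0,0,0.02],[0,0,0.01],[0,0,0]],"angular":[[0.3,0.5,0],[0,0,0],[0,0,0],[0,0,0],[0,0,0]],"jaw":[1,1,1,1,1]}' >/dev/null
python3 -c "
from h import *
rel(.569,.3125,.032)"
```

```text
t 3.15 pos [0.5731 0.3106 0.0478] yaw 16.1 tilt [0.33 0.12] w 0.0856 F [-1.4  0.5  0. ] q6 1.72 -> tool shift [-0.0035 -0.0029  0.0158]
```

```bash
python3 -m creep '{"xyz":[[-0.0035,-0.003,0.007],[0,0,0.007],[0,0,0],[0,0,0]],"angular":[[-0.2,-0.3,0],[0,0,0],[0,0,0],[0,0,0]],"jaw":[1,1,1,1]}' >/dev/null
python3 -c "
from h import *
rel(.569,.3125,.032)"
```

```text
t 3.48 pos [0.5723 0.3138 0.0379] yaw 16.06 tilt [0.49 0.01] w 0.0853 F [-0.   0.2  0.5] q6 1.73 -> tool shift [-0.0036  0.0004  0.0059]
```

```bash
python3 -m creep '{"xyz":[[-0.004,0,0.004],[-0.002,0,0.002],[0,0,0],[0,0,0],[0,0,0],[0,0,0],[0,0,0],[0,0,0],[0,0,0],[0,0,0],[0,0,0]],"angular":[[0,-0.5,0],[0,0,0],[0,0,0],[0,0,0],[0,0,0],[0,0,0],[0,0,0],[0,0,0],[0,0,0],[0,0,0],[0,0,0]],"jaw":[1,1,0,-0.3,-0.6,-1,-1,-1,-1,-1,-1]}' 40 >/dev/null
python3 -c "
from h import *
rel(.569,.3125,.032)"
```

```text
t 4.4 pos [0.5685 0.3134 0.035 ] yaw 16.08 tilt [0.29 0.01] w 0.0205 F [ 0.2 -0.7 -0.1] q6 1.73 -> tool shift [0.0002 0.001  0.003 ]
```

Gripped at 20.5 mm. Lifting, then turning the tool to the fuller tray's yaw (~49°).

```bash
python3 -m creep '{"xyz":[[0,0,-0.01],[0,0,-0.02],[0,0,-0.03],[0,0,-0.03],[0,0,-0.03],[0,0,0],[0,0,0],[0,0,0],[0,0,0],[0,0,0],[0,0,0]],"angular":[[0,0,0],[0,0,0],[0,0,0],[0,0,0],[0,0,0],[0,0,-6.6],[0,0,-6.6],[0,0,-6.6],[0,0,-6.6],[0,0,-6.6],[0,0,0]],"jaw":[-1,-1,-1,-1,-1,-1,-1,-1,-1,-1,-1]}' >/dev/null
python3 -c "
from h import *
rel(.51,-.20)"
```

```text
t 5.32 pos [0.5681 0.3135 0.1684] yaw 50.64 tilt [0.45 0.09] w 0.0209 F [ 0.3  0.5 -0.7] q6 1.13 -> tool shift [-0.4338  0.2807 -0.0012]
```

```bash
python3 -m creep '{"xyz":[[-0.017,0.011,0],[-0.034,0.022,0],[-0.034,0.022,0],[-0.034,0.022,0],[-0.034,0.022,0],[-0.034,0.022,0],[-0.034,0.022,0],[-0.034,0.022,0],[-0.034,0.022,0],[-0.034,0.022,0],[-0.017,0.011,0],[0,0,0]],"angular":[[0,0,0],[0,0,0],[0,0,0],[0,0,0],[0,0,0],[0,0,0],[0,0,0],[0,0,0],[0,0,0],[0,0,0],[0,0,0],[0,0,0]],"jaw":[-1,-1,-1,-1,-1,-1,-1,-1,-1,-1,-1,-1]}' >/dev/null
python3 - <<'E'
from h import *
from cell import camera
c=camera("wrist"); np.savez("pics/w2.npz",**c); cv2.imwrite("pics/w2.png",c["frame"][:,:,::-1])
rel(.504,-.284)
E
```

```text
t 6.37 pos [ 0.5177 -0.0977  0.1731] yaw 48.92 tilt [1.24 0.26] w 0.0208 F [0.4 0.2 0.9] q6 0.44 -> tool shift [-0.1494  0.1121 -0.0011]
```

View pics/w2.png

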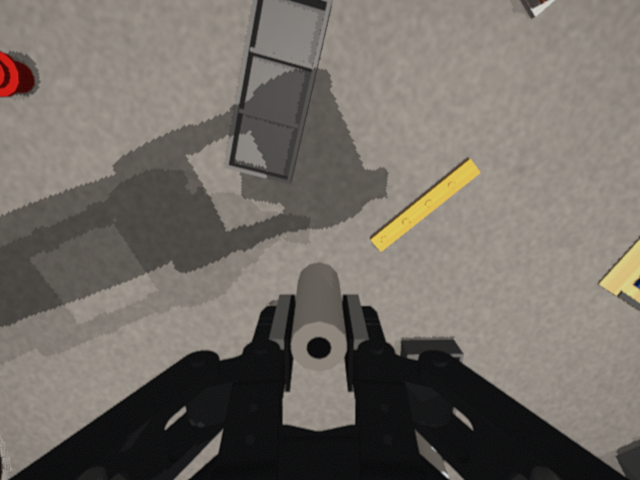

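The spacer is held straight, with its lower end at (319,348). The fuller tray only peeps in at (430,350), because the camera looks along +x of the tool. I'll fly past to the tray's filled side for a full close look.

```bash
python3 -m creep '{"xyz":[[0,0,0],[-0.02,0.008,0],[-0.034,0.0133,0],[-0.034,0.0133,0],[-0.034,0.0133,0],[-0.034,0.0133,0],[-0.034,0.0133,0],[-0.034,0.0133,0],[-0.034,0.0133,0],[-0.034,0.0133,0],[-0.01,0.004,0],[0,0,0]],"angular":[[0.7,-1.0,0],[0,0,0],[0,0,0],[0,0,0],[0,0,0],[0,0,0],[0,0,0],[0,0,0],[0,0,0],[0,0,0],[0,0,0],[0,0,0]],"jaw":[-1,-1,-1,-1,-1,-1,-1,-1,-1,-1,-1,-1]}' >/dev/null
python3 - <<'E'
from h import *
from cell import camera
c=camera("wrist"); np.savez("pics/w3.npz",**c); cv2.imwrite("pics/w3.png",c["frame"][:,:,::-1])
rel(.504,-.284)
W=world(c)[:280].reshape(-1,3); 
z=W[:,2]; n=np.hypot(W[:,0]-.476,W[:,1]+.317)<.12
r=W[n&(z>.019)&(z<.030)]; s=W[n&(z>.058)&(z<.068)]
print(len(r),rect(r[:,:2]),len(s),rect(s[:,:2]))
E
```

```text
t 7.42 pos [ 0.4177 -0.3978  0.1748] yaw 49.59 tilt [-0.07  0.25] w 0.0207 F [0.9 0.4 0.4] q6 -0.13 -> tool shift [ 0.1426 -0.008   0.0004]
2812 (array([ 0.47483194, -0.32150024]), (132.7747802734375, 54.289180755615234), 49.20426940917969) 1643 (array([ 0.46092407, -0.3374903 ]), (65.80844116210938, 21.232513427734375), 48.99109649658203)
```

View pics/w3.png

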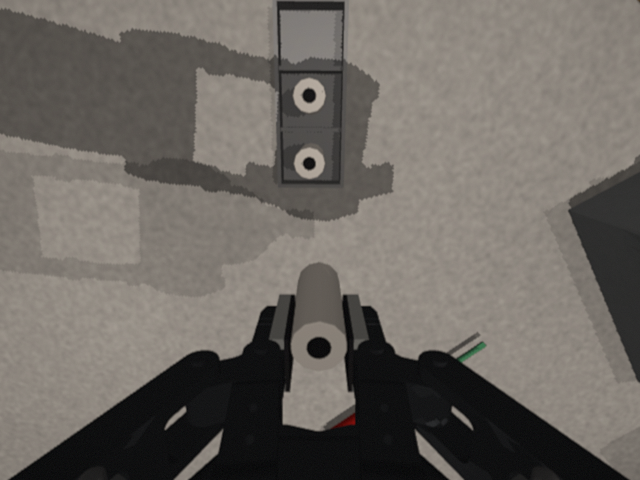

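The fuller tray's free pocket is at the top, around (311,35), and the spacers are at (309,95) and (309,163). The tops give the pocket at about (0.504, -0.288), which matches the rim fit to within 1 mm.

```bash
python3 -m creep '{"xyz":[[0.02,-0.001,0],[0.034,-0.0015,0],[0.034,-0.0015,0],[0.034,-0.0015,0],[0.016,0,0],[0,0,0],[0,0,0]],"angular":[[0,0,0],[0,0,0],[0,0,0],[0,0,0],[0,0,0],[0,0,0],[0,0,0]],"jaw":[-1,-1,-1,-1,-1,-1,-1]}' >/dev/null
python3 -c "
from h import *
rel(.504,-.288,.036)"
```

```text
t 8.0 pos [ 0.5109 -0.2678  0.1743] yaw 50.06 tilt [-0.29  0.74] w 0.0212 F [0.3 0.7 0.3] q6 0.13 -> tool shift [-0.0208  0.0093  0.1381]
```

```bash
python3 -m creep '{"xyz":[[-0.02,0.009,0],[0,0,0],[0,0,0.03],[0,0,0.03],[0,0,0],[0,0,0]],"angular":[[-0.7,-0.4,0.8],[0,0,0],[0,0,0],[0,0,0],[0,0,0],[0,0,0]],"jaw":[-1,-1,-1,-1,-1,-1]}' >/dev/null
python3 -c "
from h import *
rel(.504,-.288,.036)"
```

```text
t 8.5 pos [ 0.5062 -0.285   0.1151] yaw 49.47 tilt [ 0.08 -0.01] w 0.0208 F [-0.2 -0.6  0.2] q6 0.12 -> tool shift [-0.0038  0.0002  0.0791]
```

```bash
python3 -m creep '{"xyz":[[-0.004,0,0.01],[0,0,0.02],[0,0,0.02],[0,0,0.008],[0,0,0],[0,0,0]],"angular":[[0,0,0],[0,0,0],[0,0,0],[0,0,0],[0,0,0],[0,0,0]],"jaw":[-1,-1,-1,-1,-1,-1]}' >/dev/null
python3 -c "
from h import *
rel(.504,-.288,.036)"
```

```text
t 9.0 pos [ 0.5064 -0.2914  0.0613] yaw 49.4 tilt [ 0.5  -0.29] w 0.0205 F [-0.4 -0.9 -0.5] q6 0.11 -> tool shift [ 0.001  -0.0043  0.0252]
```

```bash
python3 -m creep '{"xyz":[[0,-0.004,0],[0,0,0.008],[0,0,0.008],[0,0,0.003],[0,0,0]],"angular":[[0.5,0,0],[0,0,0],[0,0,0],[0,0,0],[0,0,0]],"jaw":[-1,-1,-1,-1,-1]}' >/dev/null
python3 -c "
from h import *
rel(.504,-.288,.036)"
```

```text
t 9.42 pos [ 0.5061 -0.2908  0.0454] yaw 49.39 tilt [ 0.47 -0.2 ] w 0.0207 F [-0.8  0.1 -0.7] q6 0.11 -> tool shift [ 0.0007 -0.0035  0.0094]
```

```bash
python3 -m creep '{"xyz":[[0,-0.003,0.004],[0,-0.002,0.004],[0,0,0.002],[0,0,0.001],[0,0,0]],"angular":[[0.3,0,0],[0.2,0,0],[0,0,0],[0,0,0],[0,0,0]],"jaw":[-1,-1,-1,-1,-1]}' >/dev/null
python3 -c "
from h import *
rel(.504,-.288,.035)"
```

```text
t 9.83 pos [ 0.5028 -0.2876  0.0351] yaw 49.41 tilt [0.08 0.14] w 0.0207 F [ 0.1 -0.2 -0.3] q6 0.11 -> tool shift [0.0005 0.0011 0.0001]
```

```bash
python3 -m creep '{"xyz":[[0,0,0.0015],[0,0,0.001],[0,0,0]],"angular":[[0,0,0],[0,0,0],[0,0,0]],"jaw":[-1,-1,-1]}' | grep force
python3 -c "
from h import *
rel(.504,-.288,.035)"
```

```text
wrist_force: [0.5, -0.1, 0.0]
t 10.08 pos [ 0.5033 -0.2879  0.0351] yaw 49.42 tilt [0.06 0.15] w 0.0208 F [ 0.5 -0.1  0. ] q6 0.11 -> tool shift [0.0004 0.0006 0.0001]
```

```bash
python3 -m creep '{"xyz":[[0,0,0.001],[0,0,0],[0,0,0],[0,0,0],[0,0,0],[0,0,0],[0,0,0]],"angular":[[0,0,0],[0,0,0],[0,0,0],[0,0,0],[0,0,0],[0,0,0],[0,0,0]],"jaw":[-1,-0.45,-0.4,-0.3,-0.2,0.1,0.1]}' | grep -E "force|width"
python3 -m creep '{"xyz":[[0,0,-0.01],[0,0,-0.02],[0,0,-0.03],[0,0,-0.03],[0,0,-0.02],[0,0,0]],"angular":[[0,0,0],[0,0,0],[0,0,0],[0,0,0],[0,0,0],[0,0,0]],"jaw":[0.1,0.1,0.2,0.5,1,1]}' >/dev/null
python3 - <<'E'
from h import *
from cell import camera
rel(.504,-.288)
c=camera("scene"); W=world(c)
n=np.hypot(W[...,0]-.476,W[...,1]+.317)<.12
m=(n&(W[...,2]>.055)&(W[...,2]<.07)).astype(np.uint8)
k,l,st,ce=cv2.connectedComponentsWithStats(m)
for i in range(1,k):
    if st[i,4]>5: print(st[i],W[l==i].mean(0).round(4))
f=c["frame"][190:270,120:240,::-1]; cv2.imwrite("pics/s2.png",cv2.resize(f,None,fx=5,fy=5,interpolation=cv2.INTER_CUBIC))
E
```

```text
wrist_force: [0.5, -0.1, -0.5]
width: 0.047
t 11.17 pos [ 0.5009 -0.2866  0.147 ] yaw 49.42 tilt [-0.3  0.4] w 0.0842 F [1.4 1.  0.6] q6 0.11 -> tool shift [ 0.001   0.0033 -0.    ]
[146 210  11  11  68] [ 0.4496 -0.351   0.0626]
[161 218  11  11  86] [ 0.4771 -0.3166  0.0631]
[176 227  10  10  81] [ 0.5054 -0.2843  0.0636]
```

View pics/s2.png

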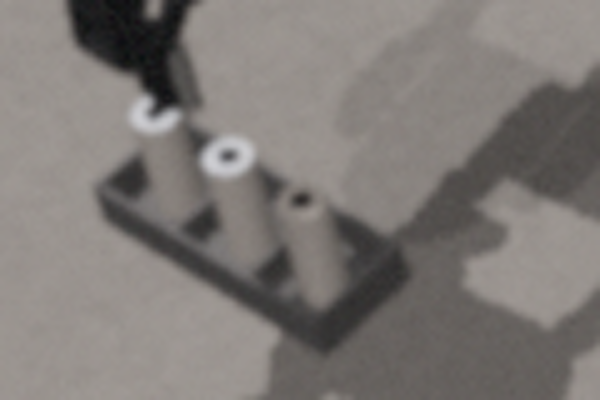

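The crop shows the moved spacer standing upright in the free pocket, its top at (302,203). The three tops lie in line 44 mm apart, all at z of about 0.063. On the way to the lone tray I'll take a close look at the empty one.

```bash
python3 -m creep '{"xyz":[[0,0,-0.03],[0,0,-0.03],[0.009,-0.02,0],[0.015,-0.035,0],[0.015,-0.035,0],[0.015,-0.035,0],[0.015,-0.035,0],[0.013,-0.03,0],[0,-0.008,0],[0,0,0],[0,0,0]],"angular":[[0,0,7.1],[0,0,7.1],[0,0,0],[0,0,0],[0,0,0],[0,0,0],[0,0,0],[0,0,0],[0,0,0],[0,0,0],[0,0,0]],"jaw":[1,1,1,1,1,1,1,1,1,1,1]}' >/dev/null
python3 - <<'E'
from h import *
from cell import camera
c=camera("wrist"); np.savez("pics/w4.npz",**c)
rel(.457,-.07)
W=world(c).reshape(-1,3); z=W[:,2]; n=np.hypot(W[:,0]-.564,W[:,1]-.003)<.1
r=W[n&(z>.019)&(z<.030)]; print(len(r),rect(r[:,:2]),np.median(r[:,2]))
t=W[n&(abs(z)<.006)];print(np.median(t[:,2]))
E
```

```text
t 12.18 pos [ 0.4465 -0.0686  0.1991] yaw 34.3 tilt [-1.27  0.78] w 0.0852 F [-0.2  0.1  0.7] q6 0.71 -> tool shift [ 0.0079  0.0071 -0.0003]
1959 (array([ 0.5494787 , -0.00927935]), (97.35214233398438, 54.22241973876953), 34.676780700683594) 0.024059082610043837
-1.3897760137405092e-05
```

Only 97 mm of the empty tray was in view. Extending from its near end puts the centre at (0.565, 0.0014), yaw 34.7°, the same as the earlier fit of (0.5643, 0.0015). On to the lone tray.

```bash
python3 -m creep '{"xyz":[[0,0,0],[0,0,0],[0,0,0],[0,0,0],[0,0,0],[0,0,0],[0,0,0],[0,0,0]],"angular":[[-1.3,0.6,7.1],[0,0,7.1],[0,0,7.1],[0,0,7.1],[0,0,7.1],[0,0,7.1],[0,0,7.1],[0,0,0]],"jaw":[1,1,1,1,1,1,1,1]}' >/dev/null
python3 -c "
from h import *
rel(.36,.372)"
```

```text
t 12.85 pos [ 0.4501 -0.0811  0.197 ] yaw -16.43 tilt [-0.1  -0.29] w 0.0852 F [ 0.2 -0.8 -0.4] q6 1.59 -> tool shift [-0.2146 -0.409  -0.0022]
```

```bash
python3 -m creep '{"xyz":[[-0.01,-0.018,0],[-0.0195,-0.037,0],[-0.0195,-0.037,0],[-0.0195,-0.037,0],[-0.0195,-0.037,0],[-0.0195,-0.037,0],[-0.0195,-0.037,0],[-0.0195,-0.037,0],[-0.0195,-0.037,0],[-0.0195,-0.037,0],[-0.019,-0.036,0],[-0.005,-0.01,0]],"angular":[[0,0,-0.6],[0,0,0],[0,0,0],[0,0,0],[0,0,0],[0,0,0],[0,0,0],[0,0,0],[0,0,0],[0,0,0],[0,0,0],[0,0,0]],"jaw":[1,1,1,1,1,1,1,1,1,1,1,1]}' >/dev/null
python3 -m creep '{"xyz":[[0,0,0],[0,0,0]],"angular":[[0,0,0],[0,0,0]],"jaw":[1,1]}' >/dev/null
python3 - <<'E'
from h import *
from cell import camera
c=camera("wrist"); np.savez("pics/w5.npz",**c)
W=world(c).reshape(-1,3); z=W[:,2]; n=np.hypot(W[:,0]-.524,W[:,1]-.327)<.1
r=W[n&(z>.019)&(z<.030)]; p,wh,a=rect(r[:,:2]); print(len(r),p,wh,a,np.median(r[:,2]))
rel(p[0],p[1],.006)
E
```

```text
1505 [0.49765146 0.33384521] (79.60369110107422, 54.03336715698242) -15.786468505859375 0.024374573042442577
t 14.07 pos [0.3687 0.359  0.1929] yaw -14.93 tilt [ 0.72 -0.5 ] w 0.0854 F [-0.4  0.   0.5] q6 2.54 -> tool shift [ 0.1284 -0.0099  0.1887]
```

Same again: extending from the near end gives (0.5243, 0.3263), yaw -15.8°, in agreement with the first wrist look. Moving above it.

```bash
python3 -m creep '{"xyz":[[0.02,-0.001,0],[0.035,-0.002,0],[0.035,-0.002,0],[0.035,-0.002,0],[0.02,-0.001,0],[0,0,0],[0,0,0.03],[0,0,0.03],[0,0,0.03],[0,0,0],[0,0,0]],"angular":[[0.3,-0.8,0.9],[0,0,0],[0,0,0],[0,0,0],[0,0,0],[0,0,0],[0,0,0],[0,0,0],[0,0,0],[0,0,0],[0,0,0]],"jaw":[1,1,1,1,1,1,1,1,1,1,1]}' >/dev/null
python3 -c "
from h import *
rel(.5243,.3263,.007)"
```

```text
t 14.98 pos [0.5226 0.2999 0.1017] yaw -16.91 tilt [-0.05 -0.39] w 0.0856 F [ 0.8 -0.2  0.9] q6 2.32 -> tool shift [-0.0062 -0.0264  0.0945]
```

```bash
python3 -m creep '{"xyz":[[-0.006,-0.0265,0],[0,0,0],[0,0,0.02],[0,0,0.02],[0,0,0],[0,0,0]],"angular":[[0.3,0.1,-1.1],[0,0,0],[0,0,0],[0,0,0],[0,0,0],[0,0,0]],"jaw":[1,1,1,1,1,1]}' >/dev/null
python3 -c "
from h import *
rel(.5243,.3263,.007)"
```

```text
t 15.48 pos [0.5287 0.3257 0.0719] yaw -15.91 tilt [0.65 0.1 ] w 0.0854 F [ 0.9  0.1 -0.7] q6 2.34 -> tool shift [-0.0051  0.001   0.0649]
```

```bash
python3 -m creep '{"xyz":[[-0.006,0,0],[0,0,0],[0,0,0.02],[0,0,0.015],[0,0,0],[0,0,0]],"angular":[[-0.2,-0.6,0],[0,0,0],[0,0,0],[0,0,0],[0,0,0],[0,0,0]],"jaw":[1,1,1,1,1,1]}' >/dev/null
python3 -c "
from h import *
rel(.5243,.3263,.007)"
```

```text
t 15.98 pos [0.5282 0.3301 0.0474] yaw -15.91 tilt [0.71 0.47] w 0.0849 F [ 0.2  0.3 -0.3] q6 2.34 -> tool shift [-0.0031  0.0052  0.0403]
```

```bash
python3 -m creep '{"xyz":[[-0.003,0.005,0.01],[0,0,0.015],[-0.001,0.001,0.008],[0,0,0],[0,0,0]],"angular":[[-0.65,-0.55,0],[0,0,0],[0,0,0],[0,0,0],[0,0,0]],"jaw":[1,1,1,1,1]}' >/dev/null
python3 -c "
from h import *
rel(.5243,.3263,.007)"
```

```text
t 16.4 pos [0.5243 0.3261 0.0149] yaw -15.9 tilt [0.18 0.08] w 0.0852 F [ 0.8  0.2 -0. ] q6 2.33 -> tool shift [-0.0001 -0.0002  0.0079]
```

```bash
python3 -m creep '{"xyz":[[0,0,0.006],[0,0,0.002],[0,0,0],[0,0,0],[0,0,0],[0,0,0],[0,0,0],[0,0,0],[0,0,0],[0,0,0],[0,0,0]],"angular":[[0,0,0],[0,0,0],[0,0,0],[0,0,0],[0,0,0],[0,0,0],[0,0,0],[0,0,0],[0,0,0],[0,0,0],[0,0,0]],"jaw":[1,1,1,0.6,0.4,0.2,0,0,0,0,0]}' 40 >/dev/null
python3 -c "
from h import *
rel(.5243,.3263,.007)"
```

```text
t 17.32 pos [0.5247 0.3264 0.0067] yaw -15.9 tilt [0.22 0.1 ] w 0.0533 F [-0.4 -1.1 -1.7] q6 2.33 -> tool shift [-0.0004  0.0002 -0.0003]
```

Tray gripped at 53.3 mm. Lift, turn by +50.5°, and carry.

```bash
python3 -m creep '{"xyz":[[0,0,-0.01],[0,0,-0.02],[0,0,-0.03],[0,0,-0.03],[0,0,0],[0,0,0],[0,0,0],[0,0,0],[0,0,0],[0,0,0],[0,0,0],[0,0,0]],"angular":[[0,0,0],[0,0,0],[0,0,0],[0,0,0],[0,0,-7.1],[0,0,-7.1],[0,0,-7.1],[0,0,-7.1],[0,0,-7.1],[0,0,-7.1],[0,0,-7.1],[0,0,0]],"jaw":[-0.2,-0.2,-0.2,-0.2,-0.2,-0.2,-0.2,-0.2,-0.2,-0.2,-0.2,-0.2]}' 50 >/dev/null
python3 -c "
from h import *
rel(.5645,.0014,.0317)"
```

```text
t 18.32 pos [0.5243 0.3263 0.1089] yaw 34.62 tilt [0.33 0.16] w 0.0532 F [-1.3  0.3 -0.6] q6 1.45 -> tool shift [-0.152   0.2901  0.0765]
```

```bash
python3 -m creep '{"xyz":[[-0.008,0.015,0],[-0.016,0.03,0],[-0.016,0.03,0],[-0.016,0.03,0],[-0.016,0.03,0],[-0.016,0.03,0],[-0.016,0.03,0],[-0.016,0.03,0],[-0.016,0.03,0],[-0.008,0.015,0],[0,0,0],[0,0,0]],"angular":[[0,0,0],[0,0,0],[0,0,0],[0,0,0],[0,0,0],[0,0,0],[0,0,0],[0,0,0],[0,0,0],[0,0,0],[0,0,0],[0,0,0]],"jaw":[-0.2,-0.2,-0.2,-0.2,-0.2,-0.2,-0.2,-0.2,-0.2,-0.2,-0.2,-0.2]}' >/dev/null
python3 -c "
from h import *
rel(.5645,.0014,.0317)"
```

```text
t 19.32 pos [0.5588 0.0111 0.115 ] yaw 32.62 tilt [0.97 0.34] w 0.0525 F [-0.1  0.2 -0.7] q6 0.93 -> tool shift [-0.0019  0.0109  0.0834]
```

```bash
python3 -m creep '{"xyz":[[-0.001,0.0105,0],[0,0,0],[0,0,0.015],[0,0,0.015],[0,0,0],[0,0,0]],"angular":[[0.2,-1.0,-2.0],[0,0,0],[0,0,0],[0,0,0],[0,0,0],[0,0,0]],"jaw":[-0.2,-0.2,-0.2,-0.2,-0.2,-0.2]}' >/dev/null
python3 -c "
from h import *
rel(.5645,.0014,.0317)"
```

```text
t 19.82 pos [0.5641 0.0078 0.0867] yaw 34.26 tilt [0.18 0.13] w 0.0528 F [-0.1 -0.4 -0.5] q6 0.91 -> tool shift [-0.0035  0.0056  0.055 ]
```

```bash
python3 -m creep '{"xyz":[[-0.0035,0.0055,0],[0,0,0],[0,0,0.012],[0,0,0.012],[0,0,0.008],[0,0,0],[0,0,0]],"angular":[[0,-0.2,-0.4],[0,0,0],[0,0,0],[0,0,0],[0,0,0],[0,0,0],[0,0,0]],"jaw":[-0.2,-0.2,-0.2,-0.2,-0.2,-0.2,-0.2]}' >/dev/null
python3 -c "
from h import *
rel(.5645,.0014,.0317)"
```

```text
t 20.4 pos [0.5652 0.0032 0.0538] yaw 34.73 tilt [0.16 0.04] w 0.053 F [-1.1  0.5 -1. ] q6 0.89 -> tool shift [-0.0016  0.0011  0.0221]
```

```bash
python3 -m creep '{"xyz":[[-0.002,0.0015,0.006],[0,0,0.006],[0,0,0.004],[0,0,0],[0,0,0]],"angular":[[0,-0.2,0],[0,0,0],[0,0,0],[0,0,0],[0,0,0]],"jaw":[-0.2,-0.2,-0.2,-0.2,-0.2]}' >/dev/null
python3 - <<'E'
from h import *
from cell import camera
rel(.5645,.0014,.0317)
f=[]
for n,(x,y) in (("side",(311,255)),("scene",(319,250))):
    c=camera(n); np.savez(f"pics/{n}3.npz",**c)
    f.append(cv2.resize(c["frame"][y-40:y+40,x-55:x+55,::-1],(770,290) if 0 else (400,291),interpolation=cv2.INTER_CUBIC))
cv2.imwrite("pics/st3.png",np.hstack(f))
E
```

```text
t 20.82 pos [5.639e-01 3.000e-04 3.540e-02] yaw 34.69 tilt [-0.09 -0.08] w 0.0528 F [ 0.5 -0.1 -0.9] q6 0.89 -> tool shift [ 0.0011 -0.0006  0.0037]
```

View pics/st3.png

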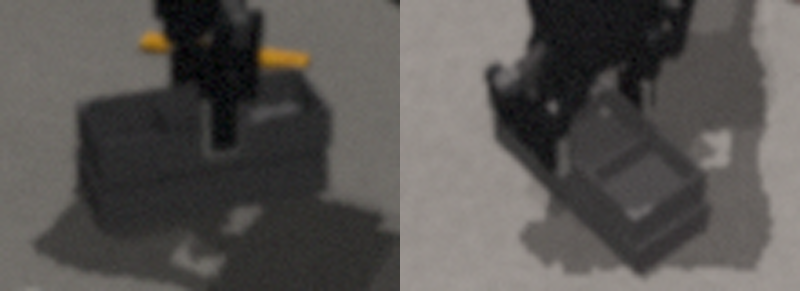

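Side crop (left): the upper tray's ends line up with the lower's at x≈80 and x≈328. The scene crop (right) shows the corners lined up at (705,200). Lowering the last 4 mm.

```bash
python3 -m creep '{"xyz":[[0.001,-0.0005,0.002],[0,0,0.002],[0,0,0.001],[0,0,0]],"angular":[[0,0,0],[0,0,0],[0,0,0],[0,0,0]],"jaw":[-0.2,-0.2,-0.2,-0.2]}' >/dev/null
python3 -c "
from h import *
rel(.5645,.0014,.0317)"
```

```text
t 21.25 pos [0.5658 0.0014 0.0315] yaw 34.7 tilt [ 0.07 -0.09] w 0.0525 F [-0.4 -0.3 -0.4] q6 0.89 -> tool shift [-0.0011 -0.0007 -0.0002]
```

```bash
python3 -m creep '{"xyz":[[-0.001,0,0.001],[0,0,0],[0,0,0],[0,0,0],[0,0,0],[0,0,0],[0,0,0],[0,0,0]],"angular":[[0,0,0],[0,0,0],[0,0,0],[0,0,0],[0,0,0],[0,0,0],[0,0,0],[0,0,0]],"jaw":[-0.2,0.3,0.35,0.4,0.6,1,1,1]}' | grep -E "force|width|pos"
python3 -m creep '{"xyz":[[0,0,-0.01],[0,0,-0.02],[0,0,-0.03],[0,0,-0.035],[0,0,-0.035],[-0.03,0,-0.02],[-0.035,0,0],[-0.035,0,0],[-0.035,0,0],[-0.035,0,0],[0,0,0],[0,0,0]],"angular":[[0,0,0],[0,0,0],[0,0,0],[0,0,0],[0,0,0],[0,0,0],[0,0,0],[0,0,0],[0,0,0],[0,0,0],[0,0,0],[0,0,0]],"jaw":[1,1,1,1,1,1,1,1,1,1,1,1]}' >/dev/null
python3 - <<'E'
from h import *
from cell import camera
rel(.5645,.0014)
f=[]
for n,(x,y) in (("wrist",0),("scene",(319,250)),("side",(311,255))):
    c=camera(n); np.savez(f"pics/{n}4.npz",**c); W=world(c).reshape(-1,3); z=W[:,2]
    m=np.hypot(W[:,0]-.5645,W[:,1]-.0014)<.1
    for lo,hi in ((.044,.058),(.018,.031)):
        r=W[m&(z>lo)&(z<hi)]
        if len(r)>20: print(n,lo,len(r),rect(r[:,:2]),np.median(r[:,2]).round(4))
    if n=="wrist": f.append(cv2.resize(c["frame"][:,:,::-1],(400,300)))
    else: f.append(cv2.resize(c["frame"][y-40:y+40,x-55:x+55,::-1],(400,300),interpolation=cv2.INTER_CUBIC))
cv2.imwrite("pics/st4.png",np.vstack([np.hstack(f[1:]),np.hstack([f[0],f[0]*0])]))
E
```

```text
eef_pos: [0.5665, 0.0009, 0.032]
wrist_force: [0.2, -0.1, 0.7]
width: 0.0854
t 22.92 pos [ 0.4234 -0.0993  0.1973] yaw 34.89 tilt [ 0.84 -0.36] w 0.0853 F [ 0.6 -0.5  0.4] q6 0.63 -> tool shift [ 0.1733 -0.0019  0.0014]Traceback (most recent call last):
  File "<stdin>", line 5, in <module>
TypeError: cannot unpack non-iterable int object
```

Run:
```python
from h import *
from cell import camera
f=[]
for n,(x,y) in (("wrist",(0,0)),("scene",(319,250)),("side",(311,255))):
    c=camera(n); np.savez(f"pics/{n}4.npz",**c); W=world(c).reshape(-1,3); z=W[:,2]
    m=np.hypot(W[:,0]-.5645,W[:,1]-.0014)<.1
    for lo,hi in ((.044,.058),(.018,.031)):
        r=W[m&(z>lo)&(z<hi)]
        if len(r)>20: print(n,lo,len(r),rect(r[:,:2]),np.median(r[:,2]).round(4))
    if n=="wrist": f.append(cv2.resize(c["frame"][:,:,::-1],(400,300)))
    else: f.append(cv2.resize(c["frame"][y-40:y+40,x-55:x+55,::-1],(400,300),interpolation=cv2.INTER_CUBIC))
cv2.imwrite("pics/st4.png",np.vstack([np.hstack(f[1:]),np.hstack([f[0],f[0]*0])]))
```

```text
wrist 0.044 1530 (array([ 0.53370325, -0.02185084]), (58.02487564086914, 54.18525314331055), 34.79343795776367) 0.0492
wrist 0.018 4661 (array([ 0.53578973, -0.01971673]), (63.97356033325195, 54.661659240722656), 34.82600402832031) 0.0277
scene 0.044 520 (array([0.56504822, 0.00313169]), (138.65333557128906, 58.87311553955078), 35.142826080322266) 0.049
scene 0.018 658 (array([0.56548505, 0.00330219]), (138.6420135498047, 55.7347412109375), 35.04988098144531) 0.0282
side 0.044 502 (array([0.56537317, 0.00391833]), (136.21482849121094, 61.44961929321289), 34.78214645385742) 0.0477
side 0.018 604 (array([0.56493384, 0.00391441]), (136.78659057617188, 63.18398666381836), 34.829524993896484) 0.0272
```

View pics/st4.png

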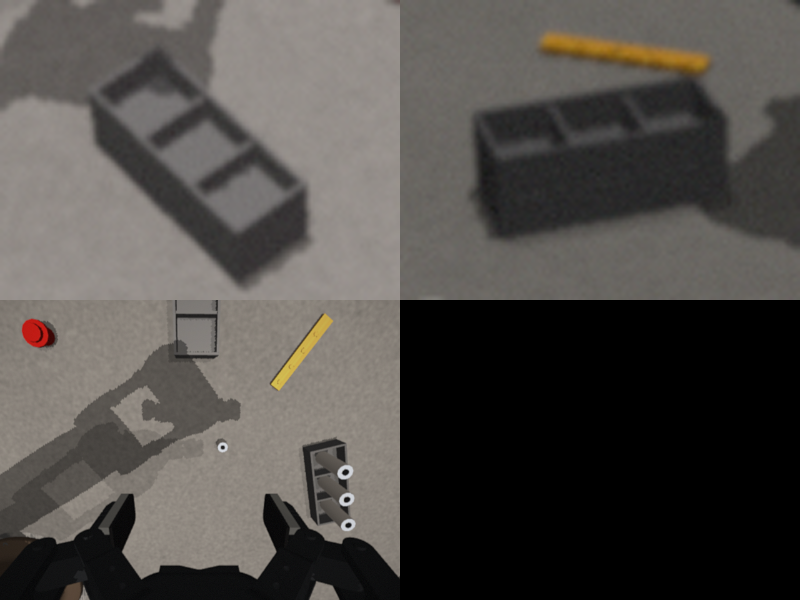

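The stack is square in both crops. Its rim is at z = 0.049 and its yaw is 34.8°, against 34.7° for the lower tray, with the near ends within about 2 mm. The fuller tray shows all three spacers, with tops at (346,472), (347,500) and (348,525). Nothing is touching, so I'm handing in.

```bash
python3 -c "
from cell import hand_in; print(hand_in())"
```

```text
the job is handed in; nothing more can be done
None
```

The single spacer now stands in the free pocket of the tray that held two. The tray it came from is stacked on the empty tray, right way up. I handed the job in at about 23 s on the clock, with the gripper open and clear.

- **Spacer:** the three tops stand in line, 44 mm apart, all at a height of 63 mm. The fuller tray showed no visible shift.
- **Stack:** the top rim is at 49 mm (50 mm expected) and the stack's yaw is 34.8°, against 34.7° for the empty tray before. The scene and side camera fits of the upper and lower layers agree within 1 mm.
- **Lower tray:** the stack's near end is within about 2 mm of where the empty tray's was, so I saw no sign of it shifting.
- **Where checks disagreed:** the first scene-camera fits put the tray centres 3–5 mm off the wrist camera's in y, so I used the wrist values. In the last pictures the scene and side fits still put the stack about 2 mm off the wrist values in y, which is about the calibration error. The last wrist view cut off the stack's far end, so that end was checked only in the scene and side views.
- **Forces:** the wrist readings stayed near zero, so touchdown was judged by height rather than by a clear contact force.

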